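# Carriage brake lever check

### The arm

A 6-joint arm with a two-finger parallel gripper is mounted at the origin on the work surface. World frame = base frame: x ahead of the robot, y to its left, z up, the work surface at z = 0. Lengths are in m, angles in rad, forces in N, time in s.
With the tool pointing down it reaches from about 0.35 to 0.775 m from the base axis. Payload 5.5 kg.
Tool frame: the origin (TCP) lies on the centre line of the jaws, within the pads' length; the fingertips stand 11 mm ahead of it and the grasp point (between the pads) lies 8 mm behind it; z points along the fingers, y is the direction in which the jaws open and shut (so a half turn about z gives the same grasp; the last joint's range is limited). The gripper opens to 85 mm and grips with 20 to 120 N. Pads are 22 mm wide; open, the fingers measure 114 mm over their backs; the gripper's body (76 mm by 85 mm) begins 54 mm behind the grasp point. The pads swing forward as they close: fully open they stand 13 mm farther back than shut.
Start: joints at [-0.14, 0.313, 0.046, 1.304, 0, 1.431], TCP at [0.575, -0, 0.242] pointing down, gripper open.
Joint ranges: [-2.76, 2.76], [-0.86, 1.69], [-1.03, 1.26], [-2.2, 2.34], [-1.47, 1.5], [-3.14, 3.14]. Speed limits (rad/s): [2.57, 2.57, 3.14, 3.14, 3.14, 3.14].

### API

Orientations are given as a unit quaternion [w, x, y, z].
In Python, from workcell import env, imaging, order gives the robot as it stands. The module is installed in compiled form; this text tells all that it offers.
- The arm moves only by the tool move_arm, never from a script. Its argument "deltas" is one flat list of numbers, 7 for each row, row after row: the gripper's target within -1 to 1 (shut at 1, half-way at 0, fully open at -1), then the shift along the tool's x, y, z in m, then the turn, a rotation vector about the tool's x, y, z in degrees. In form: [jaw, tx, ty, tz, ax, ay, az, jaw, tx, ty, tz, ax, ay, az, ...]. A call has 1 to 10 rows; each row shifts and turns the commanded pose from where the row before left it, along the tool's axes as they then stand; what a row does not reach is not made up. A row lasts 1/8 s, in which the tool goes at most 62.5 mm and 10.7 degrees, less where a joint would pass 70% of its speed; a pose out of reach is approached as far as the arm can. A call is refused whole if a number of a shift passes 0.0625 or a number of a turn 10.7, either way. A call with a gripper value outside its range is refused whole. The fingers move at their own pace and stop on an object; "squeeze" is the grip in N (left out, the last holds). Time passes only in rows, so rows that do not move let the fingers close. It gives the time, the measured TCP pose, the force and the opening at its end, in the units of the state.
- env.get_state(): the state, without advancing time (a new reading comes with each control period).
- imaging.read_camera(name): name is "scene" or "side" or "wrist"; returns a dict with "img" (384x512x3 uint8, red, green, blue), "z_map" (384x512 float32, m along the optical axis (not along the pixel's ray), 0 where there is no reading), "fx", "fy", "cx", "cy" (pixels), "rvec" (rotation vector, rad) and "tvec" (3), from world to camera coordinates, as OpenCV has them. Camera axes: x right, y down, z forward; pixel columns grow to the right and rows downward; lengths in m; the calibration is good to about 2 mm. A picture is of the moment at which its call begins.
- order.hand_in(): hands the job in, once; it reports no verdict.
Trained networks look in a picture, given as the dict that the camera call returned (one of the last four; its "shot" number tells which), for a name from the list of things; names that differ only in an ending like _2 or _b are one class to them, and where a whole thing is asked for, a point or a joint stands for the part that bears it (a point fixed in the world has none). Each returns a list of dicts, best first, with "confidence" (0 to 1); they miss things now and then, are a little off and sometimes report something else, mostly with a low value. They report only what shows in the picture. A call takes as long as a camera call. They do not tell look-alikes from the thing itself.
- imaging.recognise(picture, thing): "centre" ([column, row] in pixels, amid what is visible of it).
- imaging.cut_out(picture, thing): "mask" (384x512 bool, what is visible of it) and "centre" ([column, row] in pixels, amid what is visible of it).
The state is a dict: "clock": time; "joint_pos": joint angles; "qvel": joint speeds; "tau": joint torques, N m; "tcp_pos": TCP position; "orientation": TCP orientation; "wrist_force": force on the tool from outside, world axes, zero at the start; "ft_torque": the same for the moment, N m; "finger_gap": finger opening in m.
Only numpy, scipy, OpenCV 4.12 (cv2) and the standard library are available. Lean on these libraries where they do the work, as an engineer would, in place of code of your own. Each camera call takes 0.05 s, during which the arm holds its last target.

### The job

Check the fixture carriage's brake: with the outside of your fingers press the longer hand lever gently in towards the grip bar until it stops, keep it there for a good second, and let it spring fully out again. Then press the button on the white box all the way down to log the check, and let it come up. Do not grip or lift anything, do not touch the grip bar, and leave the shorter lever and the things lying around as they are.

Things in the scene. Friction and masses are not known exactly. Their poses are not given: they have to be found in the camera images.
- carriage: fixed fixture carriage: dark steel plate on two rails, 320 mm wide (its y), 300 mm deep (its x from -130 to +170 mm), with a black nest. Origin on the table under it, z up. Its -x side faces the robot and carries the bar and the two levers. Nothing on it is higher than 130 mm above the table
- grip_bar: fixed round rubber-covered bar, 24 mm thick, 296 mm long, level, along the carriage's y between two brackets; origin at its middle, 108 mm above the table, axes as the carriage's
- brake_lever (a joint): turn of the longer hand lever about its upright pivot, towards the bar (carriage +x). 0 rad = out, sprung rest, parallel to the bar and 63 mm in front of it (centre to centre); grows as pressed; fixed stop at 0.20 rad, where its ball end is still 9 mm short of the bar. Spring return: at brake_face the push needed is about 2.5 N at first, 5 N at the stop
- brake_face (a point): point on the outer (robot-side) face of the longer lever, 110 mm from its pivot, 40 mm short of the ball centre, 108 mm above the table, mid-height of the blade; moves with the lever, about 22 mm in a full press. Its x axis points into the blade (pressing direction), y along the blade to the ball end, z up
- brake_pivot (a point): pivot axis of the longer lever, at its right end seen from the robot (carriage x -118, y -138 mm), 108 mm up. In lever axes brake_face lies at x -6, y +110 mm from it. The lever is a straight level aluminium blade 12 mm thick, 22 mm high (97 to 119 mm above the table), 150 mm from pivot to the centre of its 25 mm ball end
- lock_lever (a joint): the shorter hand lever, at the left end of the bar, same materials and height, 55 mm from pivot to ball end; sprung. 0 rad at rest, grows when pressed to the bar, up to 0.30. To be left alone
- lock_tip (a point): centre of the shorter lever's ball end; axes as the carriage's at rest
- button_box: white push-button box fixed to the table, 100 x 80 x 45 mm, with one round button on top; origin at centre of underside, z up. It stands left or right in front of the carriage
- log_button (a joint): the button's travel in m: 0 up, 0.006 fully down; sprung, about 5 N fully down
- log_button_top (a point): centre of the button's round top face (grey, 32 mm across), 67 mm above the table and 10 mm above the black ring (48 mm across) round it; pressed straight down
- parts_tray: small black divided tray, 120 x 90 x 35 mm, origin at centre of underside. Loose bystander
- dispenser: white plastic bottle, 60 mm across, 130 mm tall, standing; origin at centre of underside. Loose bystander
- jar: amber jar with metal lid, 56 mm across, 60 mm tall; origin at centre of underside. Loose bystander
- screwdriver: screwdriver lying flat in front of the robot, about 200 mm long; origin under its middle, x along its length. Loose bystander
- spanner: steel spanner lying flat, 180 mm long; origin under its middle, x along its length. Loose bystander
- tape_roll: cardboard roll lying flat, 90 mm across, 18 mm high; origin at centre of underside. Loose bystander
- dowel: small steel flanged pin standing on the table in front of the levers, 32 mm across, 34 mm tall; origin at centre of underside. Loose bystander
- cover_block: aluminium block 50 x 30 x 25 mm resting on the carriage behind the bar; origin at centre of underside. Loose bystander
There are look-alikes about, which are no part of the job. Leave any blue look-alike of the button_box alone.

How it is judged:
By the outcome, as a careful person would: the job done as asked, in the order asked, and still so for the second after the job is handed in, with the robot touching nothing.
It also fails if it takes over 53 s, if anything falls off the work surface, if the arm or the gripper's body presses on something with over 40 N, if the wrist force passes 120 N, or if a joint passes its speed limit or range.

## Working session

There is one attempt and no reset: what is moved stays moved. The work goes in short steps, Python scripts to look and compute and a tool call to move; the robot and the scene stay as the last step left them, time stands still between calls to the robot, and variables do not carry over. Pictures are saved under pics/ and viewed, and the job is handed in when it is done.

Besides the shell and the picture viewer there is one more tool, called after "Call:" as name(argument=value, ...), one argument or row to a line, values as JSON. move_arm: Moves the arm, as the interface text tells. Its arguments: {"type":"object","properties":{"deltas":{"type":"array"},"squeeze":{"type":"number"}},"required":["deltas"]}

```bash
mkdir -p pics
cat > h.py <<'E'
import numpy as np,cv2
from workcell import env,imaging,order
def cam(n,tag):
    p=imaging.read_camera(n); cv2.imwrite(f'pics/{tag}.png',p['img'][:,:,::-1]); return p
def w(p,uv,z=None,r=1):
    R,_=cv2.Rodrigues(np.array(p['rvec'],float)); t=np.array(p['tvec'],float).ravel()
    u,v=uv; ray=np.array([(u-p['cx'])/p['fx'],(v-p['cy'])/p['fy'],1.])
    c=-R.T@t
    if z is not None:
        d=R.T@ray; return c+d*(z-c[2])/d[2]
    m=p['z_map'][int(v)-r:int(v)+r+1,int(u)-r:int(u)+r+1]; m=m[m>0]
    return R.T@(ray*np.median(m)-t)
def cloud(p,mask):
    R,_=cv2.Rodrigues(np.array(p['rvec'],float)); t=np.array(p['tvec'],float).ravel()
    vv,uu=np.nonzero(mask&(p['z_map']>0)); d=p['z_map'][vv,uu]
    return (np.c_[(uu-p['cx'])/p['fx']*d,(vv-p['cy'])/p['fy']*d,d]-t)@R
def proj(p,P):
    return cv2.projectPoints(np.array(P,float).reshape(-1,1,3),np.array(p['rvec'],float),np.array(p['tvec'],float),np.array([[p['fx'],0,p['cx']],[0,p['fy'],p['cy']],[0,0,1]]),None)[0].reshape(-1,2)
E
python3 - <<'E'
from h import *
np.set_printoptions(precision=4,suppress=True)
s=env.get_state(); print(s)
for n in ['scene','side','wrist']:
    p=cam(n,n+'0')
    R,_=cv2.Rodrigues(np.array(p['rvec'],float));print(n,-R.T@np.array(p['tvec']).ravel())
    for t in ['brake_lever','lock_lever','grip_bar','button_box','log_button_top','brake_face','lock_tip','dowel','dispenser','jar']:
        for r in imaging.recognise(p,t)[:3]:
            if r['confidence']>.2:print(t,r['confidence'],r['centre'],w(p,r['centre']))
E
```

```text
{'clock': 0.0, 'joint_pos': array([-0.1396,  0.314 ,  0.045 ,  1.3036, -0.    ,  1.4312]), 'qvel': array([-0.0015,  0.0012, -0.0007, -0.0002,  0.0006, -0.0003]), 'tau': array([ -0.0029, -48.0629,  29.8531,   0.0195,  -0.0004,  -0.    ]), 'tcp_pos': array([0.5745, 0.0001, 0.2414]), 'orientation': array([-0.0007,  0.7071,  0.7071, -0.0006]), 'wrist_force': array([-0.1208, -1.274 , -0.9718]), 'ft_torque': array([-0.0286, -0.0135, -0.0118]), 'finger_gap': 0.08557587845054752}
scene [0.9049 0.7433 0.7258]
brake_lever 0.6 [206.1, 191.7] [ 0.5963 -0.0725  0.1154]
brake_lever 0.39 [354.0, 333.0] [0.4964 0.4599 0.0186]
lock_lever 0.31 [249.2, 215.6] [0.5456 0.0947 0.1176]
grip_bar 0.8 [203.6, 208.8] [0.6377 0.0022 0.1181]
button_box 0.61 [413.7, 248.2] [0.2007 0.37   0.0456]
button_box 0.56 [352.5, 273.7] [0.3994 0.3485 0.044 ]
log_button_top 0.63 [418.6, 239.0] [0.1826 0.3652 0.066 ]
log_button_top 0.44 [355.2, 261.9] [0.382  0.3357 0.0645]
brake_face 0.72 [206.1, 193.6] [ 0.5976 -0.071   0.1098]
lock_tip 0.72 [248.8, 217.6] [0.5475 0.0956 0.1122]
dispenser 0.7 [278.9, 339.6] [0.6713 0.4231 
[... 761 characters left out ...]
, 148.1] [0.6433 0.3797 0.0565]
jar 0.76 [372.9, 260.9] [ 0.5828 -0.3823  0.0459]
jar 0.7 [305.0, 191.9] [ 0.5942 -0.105   0.1078]
wrist [0.5748 0.0727 0.3746]
brake_lever 0.68 [266.2, 245.0] [ 0.588  -0.063   0.1195]
lock_lever 0.71 [219.8, 92.7] [0.544  0.0898 0.1199]
grip_bar 0.59 [221.9, 98.7] [0.5457 0.0847 0.1198]
grip_bar 0.58 [306.4, 152.0] [0.6251 0.0364 0.1207]
log_button_top 0.45 [266.6, 243.8] [ 0.5883 -0.0613  0.1202]
brake_face 0.87 [264.4, 249.0] [ 0.5861 -0.068   0.1191]
brake_face 0.62 [103.2, 352.8] [ 0.3143 -0.3263  0.0139]
lock_tip 0.75 [219.9, 94.8] [0.544 0.088 0.12 ]
lock_tip 0.22 [266.4, 243.5] [ 0.5881 -0.061   0.1201]
dowel 0.78 [200.4, 143.0] [0.5041 0.0339 0.0208]
```

```bash
cd pics; python3 -c "
import cv2
for n in ['scene0','side0','wrist0']:
    cv2.imwrite(n+'b.png',cv2.resize(cv2.imread(n+'.png'),(768,576),interpolation=cv2.INTER_CUBIC))"
```

```text
(no output)
```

View pics/scene0b.png

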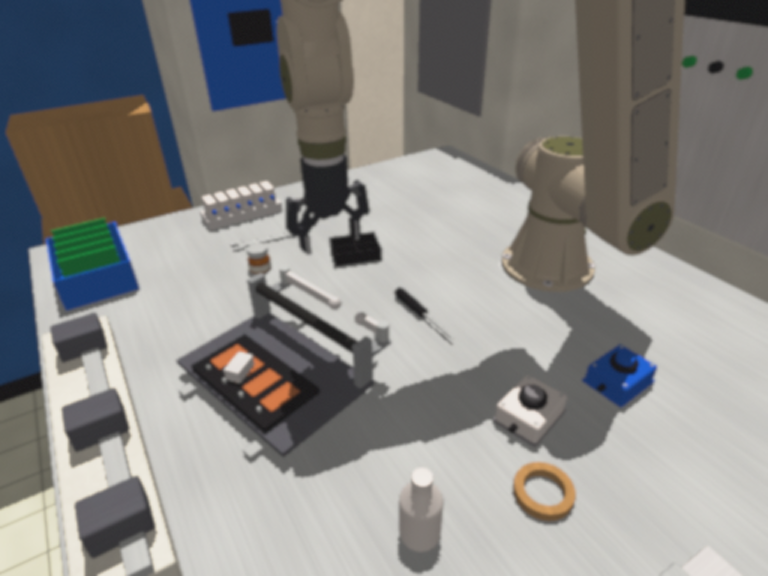

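View pics/side0b.png

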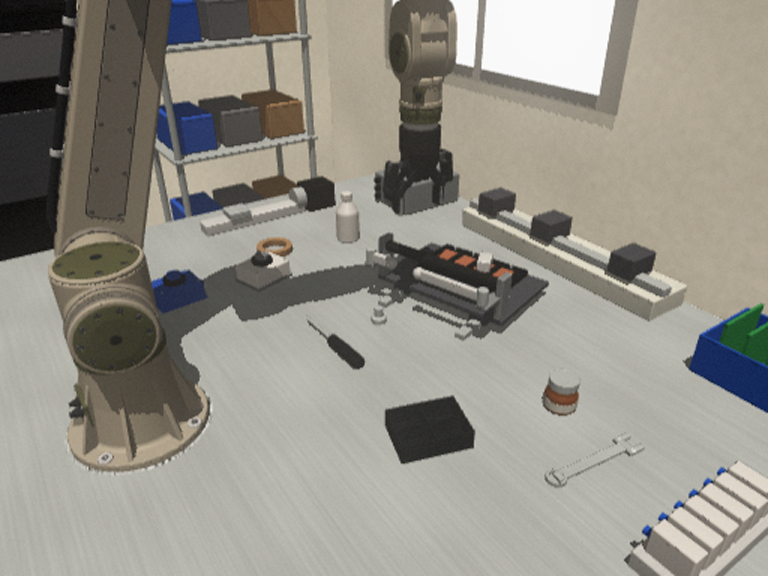

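View pics/wrist0b.png

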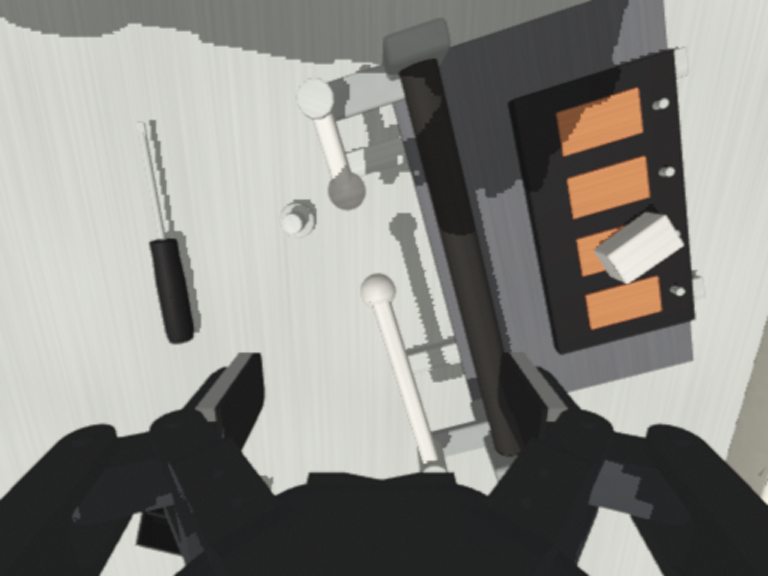

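Scene picture (1.5x): the longer lever runs from about (283,275) to (335,300), the short lever is at (373,325), the white box at (532,408) and the blue look-alike at (622,372). In the wrist view the brake ball is at (378,290), the lock ball at (346,190) and the dowel at (297,220). Next I'll fit the carriage geometry.

Run:
```python
from h import *
np.set_printoptions(precision=4,suppress=True)
for n in ['wrist','scene','side']:
    p=imaging.read_camera(n)
    for t in ['brake_lever','grip_bar','lock_lever','button_box','log_button_top','dowel']:
        for r in imaging.cut_out(p,t)[:2]:
            if r['confidence']<.4: continue
            P=cloud(p,cv2.erode(r['mask'].astype(np.uint8),np.ones((2,2)))>0)
            if len(P)<8: continue
            if t in('brake_lever','grip_bar','lock_lever'): P=P[(P[:,2]>.095)&(P[:,2]<.135)]
            if len(P)<8: continue
            c=np.median(P,0); x,y=P[:,0],P[:,1]
            d=cv2.fitLine(P[:,:2].astype(np.float32),cv2.DIST_HUBER,0,.01,.01).ravel()
            if d[1]<0:d[:2]*=-1
            s=(P[:,:2]-d[2:])@d[:2]
            print(n,t,round(r['confidence'],2),r['centre'],len(P),'c',c,'zmax',P[:,2].max(),'yaw',np.degrees(np.arctan2(-d[0],d[1])),'ends',d[2:]+s.min()*d[:2],d[2:]+s.max()*d[:2])
    # ball by top depth
```

```text
wrist brake_lever 0.98 [264.3, 245.9] 1800 c [ 0.5898 -0.0642  0.1192] zmax 0.12689151510632776 yaw 16.970379 ends [ 0.6169 -0.1527] [0.5694 0.0028]
wrist grip_bar 0.56 [306.2, 150.7] 5561 c [0.6238 0.0363 0.1192] zmax 0.12272131984661978 yaw 15.812268 ends [ 0.6724 -0.1376] [0.5963 0.1309]
wrist lock_lever 0.82 [222.8, 93.4] 1544 c [0.5449 0.0887 0.1199] zmax 0.12753402908462932 yaw 16.11764 ends [0.5563 0.0478] [0.5348 0.1221]
wrist button_box 0.45 [222.1, 95.3] 1578 c [0.545  0.0888 0.1198] zmax 0.12753402908462932 yaw 16.403414 ends [0.5565 0.0479] [0.535  0.1212]
wrist button_box 0.44 [110.8, 181.8] 1685 c [ 0.3792 -0.0236  0.0224] zmax 0.028731598622572838 yaw 4.256612 ends [ 0.386 -0.088] [0.3713 0.1091]
wrist dowel 0.79 [198.2, 141.7] 388 c [0.5022 0.0292 0.0157] zmax 0.03585931568218815 yaw 28.798159 ends [0.509  0.0167] [0.4953 0.0417]
scene brake_lever 0.64 [203.7, 189.5] 265 c [ 0.5964 -0.0719  0.1142] zmax 0.12517017023387447 yaw 17.032911 ends [ 0.6231 -0.1568] [0.5743 0.0023]
scene lock_lever 0.59 [252.9, 214.0] 175 c [0.5471 0.1015 0.1139] zmax 0.12651676643449727 yaw
[... 768 characters left out ...]
]
side lock_lever 0.55 [254.7, 172.3] 151 c [0.5386 0.0823 0.1114] zmax 0.12587679107729152 yaw 16.189243 ends [0.5486 0.0447] [0.5291 0.112 ]
side button_box 0.67 [115.0, 193.0] 681 c [0.1743 0.3233 0.0395] zmax 0.06812054525614464 yaw -89.55189 ends [0.1296 0.3246] [0.2305 0.3253]
side button_box 0.55 [172.0, 180.4] 649 c [0.3632 0.3055 0.0343] zmax 0.0689835679540199 yaw 83.04541 ends [0.4385 0.2995] [0.3115 0.3149]
side log_button_top 0.42 [115.0, 184.1] 37 c [0.1764 0.3483 0.0641] zmax 0.06812054525614464 yaw 77.488106 ends [0.1876 0.3457] [0.1657 0.3506]
side dowel 0.63 [250.9, 210.5] 58 c [0.4923 0.0191 0.0121] zmax 0.03249870871767662 yaw 79.79368 ends [0.5045 0.0167] [0.4809 0.021 ]
```

Call:
move_arm(
  deltas=[1, 0, 0, 0, 0, 0, -8.35, 1, 0, 0, 0, 0, 0, -8.35, 1, -0.016, -0.016, 0.01, 0, 0, 0, 1, -0.016, -0.016, 0.01, 0, 0, 0, 1, -0.016, -0.016, 0.01, 0, 0, 0, 1, 0, 0, 0.01, 0, 0, 0, 1, 0, 0, 0, 0, 0, 0, 1, 0, 0, 0, 0, 0, 0],
  squeeze=20,
)

```text
clock: 3.7
tcp_pos: [0.5433, -0.0592, 0.2026]
orientation: [0.0, 0.597, 0.803, 0.0]
wrist_force: [0.2, -0.1, 1.4]
finger_gap: 0.0
```

Run:
```python
from h import *
np.set_printoptions(precision=4,suppress=True)
p=cam('wrist','w1'); 
for t in ['brake_lever','grip_bar','lock_lever']:
    for r in imaging.cut_out(p,t)[:1]:
        P=cloud(p,r['mask']);P=P[(P[:,2]>.095)&(P[:,2]<.135)]
        d=cv2.fitLine(P[:,:2].astype(np.float32),cv2.DIST_HUBER,0,.01,.01).ravel()
        if d[1]<0:d[:2]*=-1
        s=(P[:,:2]-d[2:])@d[:2]
        print(t,r['confidence'],np.median(P,0),np.degrees(np.arctan2(-d[0],d[1])),d[2:]+s.min()*d[:2],d[2:]+s.max()*d[:2])
cv2.imwrite('pics/w1b.png',cv2.resize(p['img'][:,:,::-1],(768,576)))
q=cam('side','s1'); cv2.imwrite('pics/s1b.png',cv2.resize(q['img'][60:260,160:427,::-1],(800,600)))
```

```text
brake_lever 0.84 [ 0.5814 -0.0438  0.119 ] 16.669764 [ 0.6031 -0.1176] [0.5673 0.002 ]
grip_bar 0.58 [0.6235 0.0271 0.1187] 16.026367 [ 0.6624 -0.1109] [0.5968 0.1176]
lock_lever 0.67 [0.5466 0.0689 0.1188] 16.787796 [0.554  0.0469] [0.5374 0.1019]
```

View pics/w1b.png

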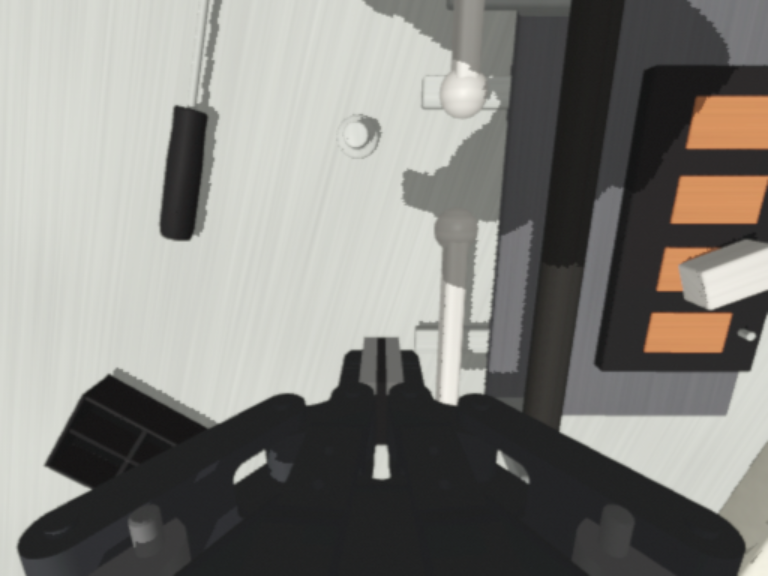

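View pics/s1b.png

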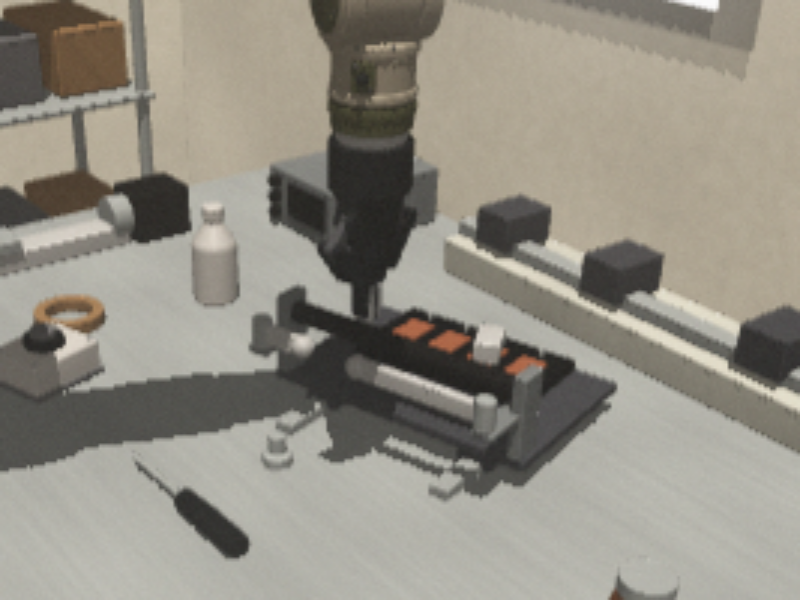

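Run:
```python
from h import *
np.set_printoptions(precision=3,suppress=True)
s=env.get_state(); p=cam('wrist','w2')
P=cloud(p,np.ones((384,512),bool)); P=P[P[:,2]>.15]-s['tcp_pos']
a=np.radians(16.7);U=np.array([np.cos(a),np.sin(a),0]);V=np.array([-np.sin(a),np.cos(a),0])
for lo in np.arange(-.02,.12,.008):
    m=(P[:,2]>=lo)&(P[:,2]<lo+.008)
    if m.sum(): print(round(lo,3),m.sum(),'u',(P[m]@U).min(),(P[m]@U).max(),'v',(P[m]@V).min(),(P[m]@V).max())
```

```text
-0.012 41 u -0.010010759255570385 0.01142613029364805 v 0.007364710093388905 0.012337900504558508
-0.004 282 u -0.013487580810307037 0.013135840214441342 v 0.007233576252274839 0.012973516364172879
0.004 366 u -0.01367051772122663 0.013369060583779282 v 0.007055778333869539 0.012735133130318854
0.012 428 u -0.013769529629408429 0.013482432178401279 v 0.007012998743292178 0.012858578204905149
0.02 579 u -0.013589801112240708 0.013242823770695921 v -0.010299877511350981 0.012925083318222737
0.028 697 u -0.03048064731306669 0.031085643878771635 v -0.011134025129713168 0.015241422034622391
0.036 2304 u -0.03633806329257699 0.03687669242201175 v -0.010794566951564362 0.015422778339993358
0.044 4048 u -0.04323932670819433 0.04300135472023978 v -0.007924688801976129 0.01437748731125198
0.052 3540 u -0.049075473511030906 0.0498326164425985 v -0.007811414828779574 0.019123291970998785
0.06 6922 u -0.05574171068666296 0.05503451668069929 v -0.007536810607305916 0.019417229964812554
0.068 7928 u -0.06178696024560832 0.06162654582974339 v -0.006243386692315975 0.019596149458696064
0.076 12120 u -0.06239675059946033 0.06205198232780332 v 0.0011104879504733388 0.021590337833143743
0.084 4832 u -0.05654464502225297 0.05635463115553703 v 0.010321757121611843 0.02294502240729314
0.092 121 u -0.018837188004967625 0.01882841426876378 v 0.020622486280320304 0.02243315848243278
```

The shut fingers stand about 21 mm in front of the blade and level with brake_face. They flare only from 28 mm above the TCP, so lowering the TCP to about 0.105 keeps everything clear.

Call:
move_arm(
  deltas=[1, 0, 0, 0.025, 0, 0, 0, 1, 0, 0, 0.025, 0, 0, 0, 1, 0, 0, 0.025, 0, 0, 0, 1, 0, 0, 0.0225, 0, 0, 0, 1, 0, 0, 0, 0, 0, 0, 1, 0, 0.006, 0, 0, 0, 0, 1, 0, 0.006, 0, 0, 0, 0, 1, 0, 0.004, 0, 0, 0, 0, 1, 0, 0, 0, 0, 0, 0],
)

```text
clock: 5.12
tcp_pos: [0.5589, -0.0551, 0.1052]
orientation: [0.0, 0.597, 0.802, 0.0]
wrist_force: [0.1, 0.2, -1.4]
finger_gap: 0.0001
```

Run:
```python
from h import *
s=env.get_state();print(s['tcp_pos'],s['wrist_force'],s['clock'])
p=cam('wrist','w3');cv2.imwrite('pics/w3b.png',cv2.resize(p['img'][:,:,::-1],(768,576)))
```

```text
[ 0.55886366 -0.05512948  0.10522529] [ 0.14650298  0.19028678 -1.43714221] 5.125
```

View pics/w3b.png

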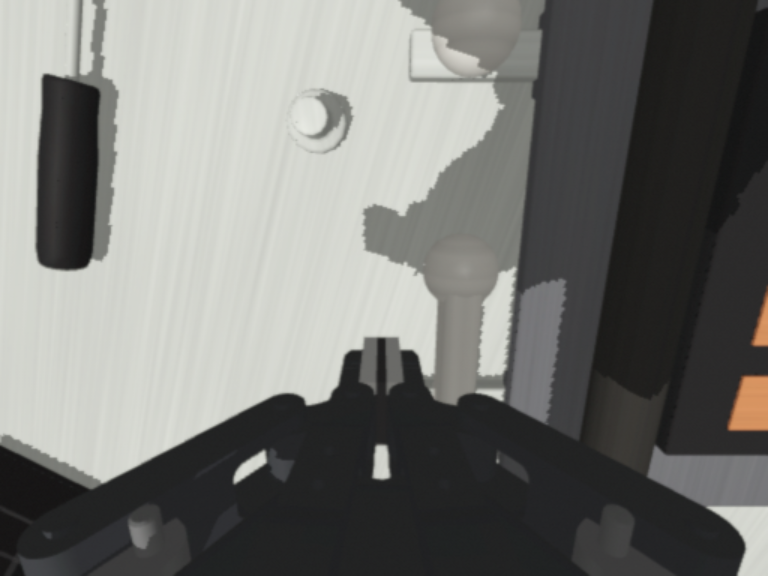

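The shut fingers are still just clear of the blade: their edge is at column 418 and the blade's at about 440. I'll advance slowly.

Call:
move_arm(
  deltas=[1, 0, 0.003, 0, 0, 0, 0, 1, 0, 0.003, 0, 0, 0, 0, 1, 0, 0.003, 0, 0, 0, 0, 1, 0, 0.003, 0, 0, 0, 0, 1, 0, 0, 0, 0, 0, 0, 1, 0, 0, 0, 0, 0, 0],
)

```text
clock: 5.92
tcp_pos: [0.5694, -0.0517, 0.1048]
orientation: [-0.0, 0.597, 0.802, -0.0]
wrist_force: [-2.9, -0.7, 1.5]
finger_gap: 0.0001
```

Call:
move_arm(
  deltas=[1, 0, 0.002, 0, 0, 0, 0, 1, 0, 0.002, 0, 0, 0, 0, 1, 0, 0.002, 0, 0, 0, 0, 1, 0, 0.002, 0, 0, 0, 0, 1, 0, 0, 0, 0, 0, 0],
)

```text
clock: 6.55
tcp_pos: [0.5775, -0.0495, 0.1048]
orientation: [0.0, 0.597, 0.802, -0.0]
wrist_force: [-4.0, -1.9, 1.4]
finger_gap: -0.0001
```

Run:
```python
from h import *
s=env.get_state();print(s['tcp_pos'],s['wrist_force'],s['clock'])
p=cam('wrist','w4');cv2.imwrite('pics/w4b.png',cv2.resize(p['img'][:,:,::-1],(768,576)))
```

```text
[ 0.57746481 -0.04947022  0.10475118] [-3.99400415 -1.90435329  1.3617119 ] 6.55
```

View pics/w4b.png

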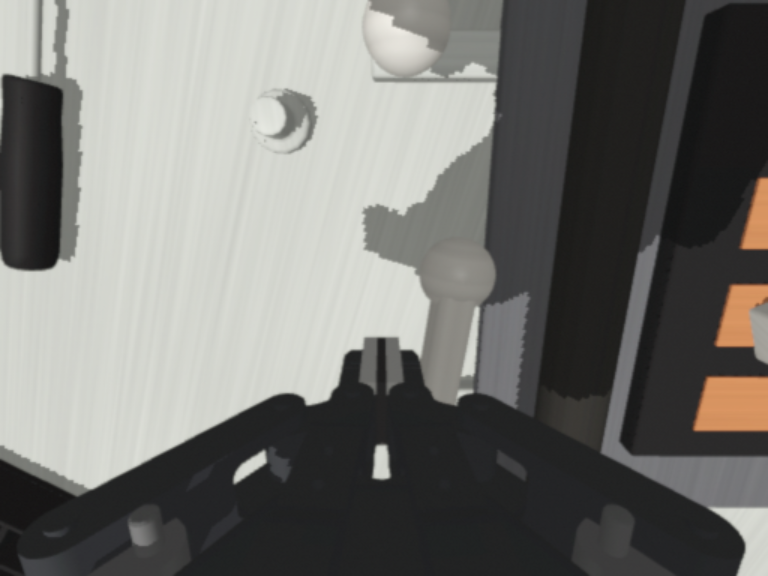

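The lever is tilting with the finger, at 4.4 N. I'll continue in 1 mm rows.

Call:
move_arm(
  deltas=[1, 0, 0.001, 0, 0, 0, 0, 1, 0, 0.001, 0, 0, 0, 0, 1, 0, 0.001, 0, 0, 0, 0, 1, 0, 0.001, 0, 0, 0, 0, 1, 0, 0, 0, 0, 0, 0, 1, 0, 0, 0, 0, 0, 0],
)

```text
clock: 7.35
tcp_pos: [0.5813, -0.0485, 0.1048]
orientation: [0.0, 0.597, 0.802, -0.0]
wrist_force: [-3.6, -3.4, 0.7]
finger_gap: -0.0001
```

Call:
move_arm(
  deltas=[1, 0, 0.001, 0, 0, 0, 0, 1, 0, 0.001, 0, 0, 0, 0, 1, 0, 0, 0, 0, 0, 0],
)

```text
clock: 7.72
tcp_pos: [0.5831, -0.0481, 0.1047]
orientation: [0.0, 0.597, 0.802, -0.0]
wrist_force: [-4.0, -3.7, 1.3]
finger_gap: -0.0001
```

Call:
move_arm(
  deltas=[1, 0, 0.001, 0, 0, 0, 0, 1, 0, 0, 0, 0, 0, 0, 1, 0, 0, 0, 0, 0, 0],
)

```text
clock: 8.1
tcp_pos: [0.584, -0.0478, 0.1047]
orientation: [0.0, 0.597, 0.802, -0.0]
wrist_force: [-4.3, -2.9, 1.8]
finger_gap: -0.0003
```

Call:
move_arm(
  deltas=[1, 0, 0.001, 0, 0, 0, 0, 1, 0, 0, 0, 0, 0, 0],
)

```text
clock: 8.35
tcp_pos: [0.5849, -0.0475, 0.1047]
orientation: [0.0, 0.597, 0.802, -0.0]
wrist_force: [-3.7, -5.3, 0.2]
finger_gap: 0.0001
```

Call:
move_arm(
  deltas=[1, 0, 0.001, 0, 0, 0, 0, 1, 0, 0, 0, 0, 0, 0],
)

```text
clock: 8.6
tcp_pos: [0.5856, -0.0473, 0.1047]
orientation: [-0.0, 0.597, 0.802, -0.001]
wrist_force: [-4.3, -3.9, 0.5]
finger_gap: 0.0002
```

Run:
```python
from h import *
s=env.get_state();print(s['tcp_pos'],s['wrist_force'],s['clock'])
p=cam('wrist','w5');cv2.imwrite('pics/w5b.png',cv2.resize(p['img'][:,:,::-1],(768,576)))
for t in ['brake_lever']:
    for r in imaging.cut_out(p,t)[:1]:
        P=cloud(p,r['mask']);P=P[(P[:,2]>.1)&(P[:,2]<.135)]
        d=cv2.fitLine(P[:,:2].astype(np.float32),cv2.DIST_HUBER,0,.01,.01).ravel()
        if d[1]<0:d[:2]*=-1
        print(t,r['confidence'],len(P),np.median(P,0),np.degrees(np.arctan2(-d[0],d[1])))
```

```text
[ 0.58560074 -0.04727232  0.10466548] [-4.31749515 -3.93871424  0.47421819] 8.6
brake_lever 0.64 3529 [ 0.60053276 -0.0104119   0.11890724] 6.5304637
```

View pics/w5b.png

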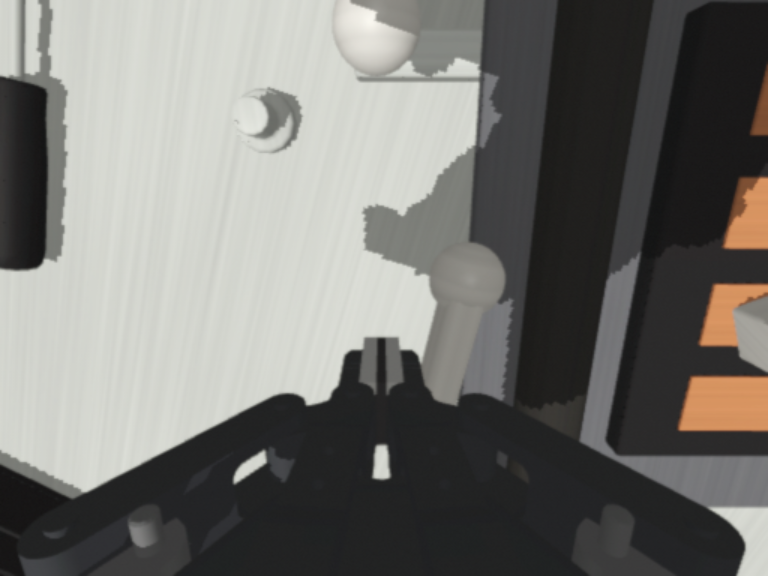

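The lever has turned about 10° and the stop is at 11.5°, so it's not there yet.

Call:
move_arm(
  deltas=[1, 0, 0.001, 0, 0, 0, 0, 1, 0, 0, 0, 0, 0, 0],
)

```text
clock: 8.95
tcp_pos: [0.5858, -0.0473, 0.1046]
orientation: [-0.0, 0.597, 0.802, -0.001]
wrist_force: [-7.1, -4.8, 2.1]
finger_gap: -0.0003
```

Call:
move_arm(
  deltas=[1, 0, 0.001, 0, 0, 0, 0, 1, 0, 0, 0, 0, 0, 0],
)

```text
clock: 9.2
tcp_pos: [0.586, -0.0472, 0.1046]
orientation: [-0.001, 0.597, 0.802, -0.002]
wrist_force: [-9.7, -6.2, 3.3]
finger_gap: -0.0001
```

Call:
move_arm(
  deltas=[1, 0, 0.0007, 0, 0, 0, 0, 1, 0, 0, 0, 0, 0, 0],
)

```text
clock: 9.45
tcp_pos: [0.5861, -0.0472, 0.1046]
orientation: [-0.001, 0.597, 0.802, -0.002]
wrist_force: [-11.2, -6.4, 4.5]
finger_gap: 0.0002
```

The stop is reached: the TCP has stalled while the force climbs. I'll ease off 1 mm to stay gentle and hold for over a second.

Call:
move_arm(
  deltas=[1, 0, -0.0008, 0, 0, 0, 0, 1, 0, 0, 0, 0, 0, 0, 1, 0, 0, 0, 0, 0, 0, 1, 0, 0, 0, 0, 0, 0, 1, 0, 0, 0, 0, 0, 0, 1, 0, 0, 0, 0, 0, 0, 1, 0, 0, 0, 0, 0, 0],
)

```text
clock: 10.32
tcp_pos: [0.5859, -0.0472, 0.1046]
orientation: [-0.001, 0.597, 0.802, -0.002]
wrist_force: [-8.2, -5.8, 3.8]
finger_gap: -0.0004
```

Run:
```python
from h import *
s=env.get_state();print(s['tcp_pos'],s['wrist_force'],s['clock'])
p=cam('wrist','w6');
for t in ['brake_lever']:
    for r in imaging.cut_out(p,t)[:1]:
        P=cloud(p,r['mask']);P=P[(P[:,2]>.1)&(P[:,2]<.135)]
        d=cv2.fitLine(P[:,:2].astype(np.float32),cv2.DIST_HUBER,0,.01,.01).ravel()
        if d[1]<0:d[:2]*=-1
        print(t,r['confidence'],len(P),np.median(P,0),np.degrees(np.arctan2(-d[0],d[1])))
```

```text
[ 0.58594345 -0.0472491   0.10460734] [-8.15276121 -5.78636379  3.81744604] 10.325
brake_lever 0.86 3505 [ 0.60081284 -0.01006846  0.11884767] 6.334315
```

Call:
move_arm(
  deltas=[1, 0, 0, 0, 0, 0, 0, 1, 0, 0, 0, 0, 0, 0, 1, 0, 0, 0, 0, 0, 0, 1, 0, 0, 0, 0, 0, 0, 1, 0, 0, 0, 0, 0, 0],
)

```text
clock: 11.05
tcp_pos: [0.586, -0.0472, 0.1046]
orientation: [-0.001, 0.597, 0.802, -0.002]
wrist_force: [-8.8, -5.8, 4.1]
finger_gap: 0.0
```

Everything agrees with the stop: the ball-to-bar gap is about 26 px, or roughly 9 mm, and the force went well above the spring's. It was held from about 8.9 s to 11 s. Now I'll release gradually and back clear.

Call:
move_arm(
  deltas=[1, 0, -0.004, 0, 0, 0, 0, 1, 0, -0.004, 0, 0, 0, 0, 1, 0, -0.005, 0, 0, 0, 0, 1, 0, -0.005, 0, 0, 0, 0, 1, 0, -0.006, 0, 0, 0, 0, 1, 0, -0.008, 0, 0, 0, 0, 1, 0, -0.008, 0, 0, 0, 0, 1, 0, -0.005, 0, 0, 0, 0, 1, 0, 0, 0, 0, 0, 0, 1, 0, 0, 0, 0, 0, 0],
)

```text
clock: 12.3
tcp_pos: [0.545, -0.0593, 0.1049]
orientation: [0.0, 0.597, 0.802, 0.0]
wrist_force: [-0.7, -0.6, 0.2]
finger_gap: -0.0003
```

Run:
```python
from h import *
np.set_printoptions(precision=4,suppress=True)
s=env.get_state();print(s['tcp_pos'],s['wrist_force'],s['clock'])
p=cam('wrist','w7');cv2.imwrite('pics/w7b.png',cv2.resize(p['img'][:,:,::-1],(768,576)))
for t in ['brake_lever']:
    for r in imaging.cut_out(p,t)[:1]:
        P=cloud(p,r['mask']);P=P[(P[:,2]>.1)&(P[:,2]<.135)]
        d=cv2.fitLine(P[:,:2].astype(np.float32),cv2.DIST_HUBER,0,.01,.01).ravel()
        if d[1]<0:d[:2]*=-1
        print(t,r['confidence'],len(P),np.median(P,0),np.degrees(np.arctan2(-d[0],d[1])))
# button
q=cam('scene','sc7')
R=[r for t in ['log_button_top'] for r in imaging.cut_out(q,t)]
for r in R: print(r['confidence'],r['centre'],w(q,r['centre'],.067))
# box body: white-box cloud
B=cloud(q,np.ones((384,512),bool))
m=(abs(B[:,0]-.39)<.09)&(abs(B[:,1]-.345)<.09)
B=B[m]
t=B[(B[:,2]>.062)&(B[:,2]<.075)]; print('btop',len(t),t.mean(0),t.min(0),t.max(0))
bb=B[(B[:,2]>.038)&(B[:,2]<.05)]; rc=cv2.minAreaRect(bb[:,:2].astype(np.float32)*1000); print(len(bb),rc)
x=cv2.resize(q['img'][220:330,300:450,::-1],(750,550),interpolation=cv2.INTER_CUBIC);cv2.imwrite('pics/sc7b.png',x)
```

```text
[ 0.545  -0.0593  0.1049] [-0.7311 -0.5678  0.1673] 12.3
brake_lever 0.58 4080 [ 0.5742 -0.0183  0.1187] 17.645775
0.69 [356.0, 264.4] [0.3882 0.3444 0.067 ]
0.45 [414.9, 241.5] [0.1998 0.3669 0.067 ]
btop 100 [0.3801 0.3343 0.0664] [0.3614 0.3191 0.0629] [0.3953 0.3489 0.0695]
731 ((379.3433837890625, 333.1862487792969), (101.33602905273438, 80.4347915649414), 16.8952579498291)
```

View pics/w7b.png

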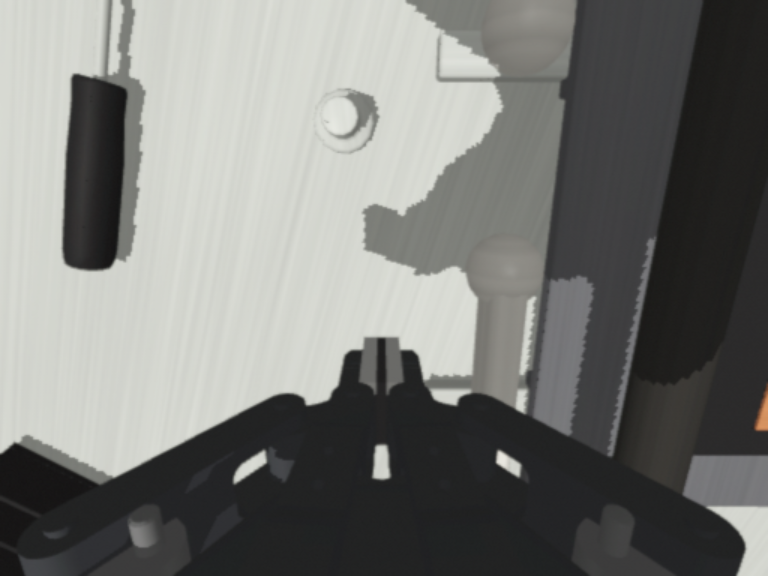

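View pics/sc7b.png

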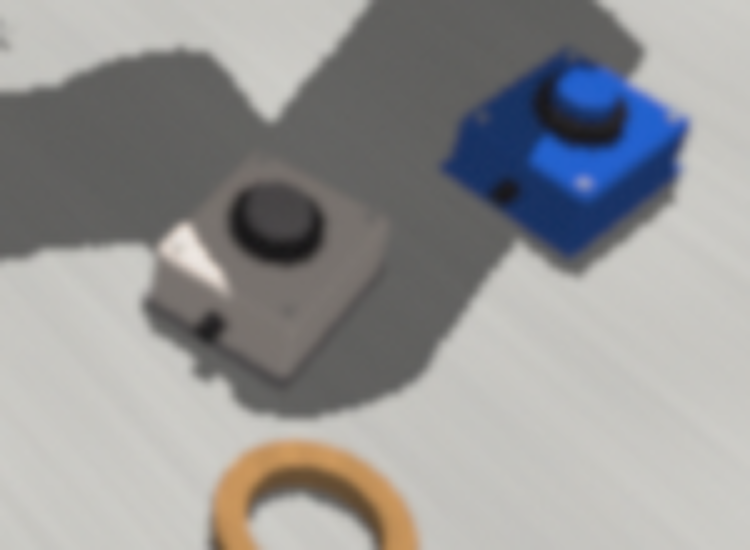

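The lever has sprung fully out (about 17° versus 16.7° at rest) and the fingers are clear. Scene crop: the white box's button is at (277,212), and depth puts it at about (0.380, 0.334), matching the centre of the 101x80 mm box fit. Next I'll raise and travel over.

Call:
move_arm(
  deltas=[1, 0, 0, -0.045, 0, 0, 0, 1, 0, 0, -0.05, 0, 0, 0, 1, 0, 0, -0.045, 0, 0, 0, 1, 0.03, -0.005, 0, 0, 0, 0, 1, 0.048, -0.005, 0, 0, 0, 0, 1, 0.048, -0.007, 0, 0, 0, 0, 1, 0.048, -0.007, 0, 0, 0, 0, 1, 0.048, -0.007, 0, 0, 0, 0, 1, 0.048, -0.007, 0, 0, 0, 0, 1, 0.048, -0.007, 0, 0, 0, 0],
)

```text
clock: 13.75
tcp_pos: [0.4095, 0.2338, 0.2449]
orientation: [0.0, 0.597, 0.802, 0.0]
wrist_force: [0.6, 0.7, -0.3]
finger_gap: 0.0
```

Call:
move_arm(
  deltas=[1, 0.04, 0, 0, 0, 0, 0, 1, 0.026, 0, 0.02, 0, 0, 0, 1, 0, 0, 0.02, 0, 0, 0, 1, 0, 0, 0.02, 0, 0, 0, 1, 0, 0, 0, 0, 0, 0, 1, 0, 0, 0, 0, 0, 0],
)

```text
clock: 14.5
tcp_pos: [0.3916, 0.2958, 0.1855]
orientation: [0.0, 0.597, 0.802, 0.0]
wrist_force: [0.6, 0.1, 0.5]
finger_gap: 0.0
```

Run:
```python
from h import *
np.set_printoptions(precision=4,suppress=True)
s=env.get_state();print(s['tcp_pos'],s['orientation'],s['wrist_force'],s['clock'],s['joint_pos'])
p=cam('wrist','w8');cv2.imwrite('pics/w8b.png',cv2.resize(p['img'][:,:,::-1],(768,576)))
for r in imaging.cut_out(p,'log_button_top')[:2]: 
    P=cloud(p,r['mask']); P=P[(P[:,2]>.055)&(P[:,2]<.08)]; print(r['confidence'],r['centre'],w(p,r['centre'],.067),len(P), P.mean(0) if len(P) else 0)
B=cloud(p,np.ones((384,512),bool)); B=B[(abs(B[:,0]-.38)<.08)&(abs(B[:,1]-.335)<.08)]
t=B[(B[:,2]>.0645)&(B[:,2]<.072)]; print('btop',len(t),t.mean(0),t.min(0),t.max(0))
```

```text
[0.3916 0.2958 0.1855] [0.0002 0.597  0.8023 0.0003] [0.5968 0.0585 0.5243] 14.5 [ 0.4832  0.1765 -0.2745  1.119  -0.0001  1.7626]
0.98 [42.5, 50.7] [0.1835 0.362  0.067 ] 1379 [0.1827 0.3597 0.0665]
0.6 [249.1, 148.2] [0.3758 0.3333 0.067 ] 879 [0.3767 0.335  0.0673]
btop 857 [0.3768 0.3347 0.0675] [0.3615 0.3188 0.0645] [0.3926 0.3496 0.0698]
```

View pics/w8b.png

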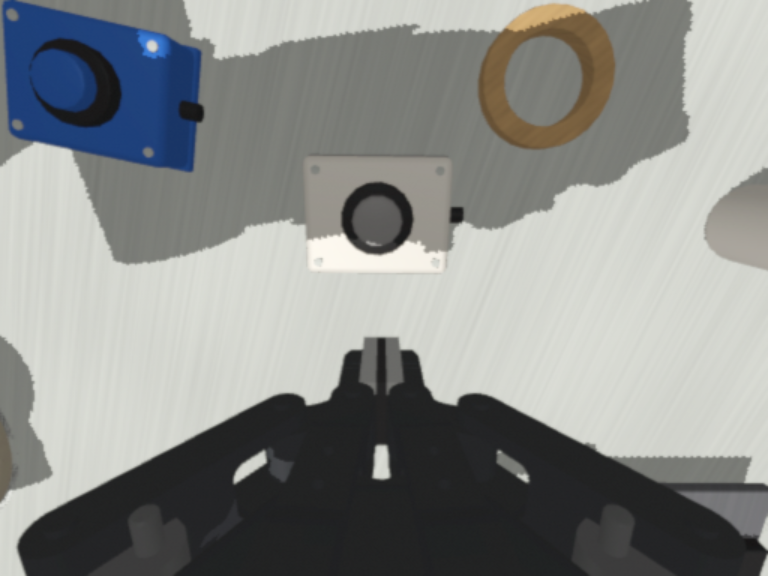

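Wrist view: the button's grey top is at (377,220) and the finger line at column 381. The button centre is about (0.377, 0.334, 0.067). I'll move above it and down to about 10 mm over the top.

Call:
move_arm(
  deltas=[1, 0.02, -0.0015, 0, 0, 0, 0, 1, 0.021, -0.0015, 0, 0, 0, 0, 1, 0, 0, 0.025, 0, 0, 0, 1, 0, 0, 0.025, 0, 0, 0, 1, 0, 0, 0.025, 0, 0, 0, 1, 0, 0, 0.015, 0, 0, 0, 1, 0, 0, 0.006, 0, 0, 0, 1, 0, 0, 0, 0, 0, 0],
)

```text
clock: 15.6
tcp_pos: [0.3768, 0.3341, 0.0891]
orientation: [0.0, 0.597, 0.802, 0.0]
wrist_force: [-0.9, 0.9, -0.3]
finger_gap: 0.0002
```

Run:
```python
from h import *
p=cam('wrist','w9');cv2.imwrite('pics/w9b.png',cv2.resize(p['img'][:,:,::-1],(768,576)))
```

```text
(no output)
```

View pics/w9b.png

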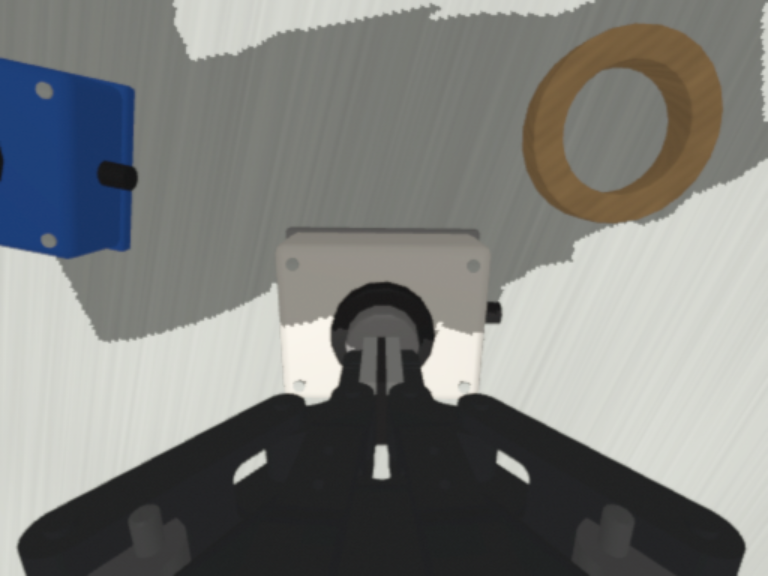

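The fingers are centred on the button. Pressing now.

Call:
move_arm(
  deltas=[1, 0, 0, 0.004, 0, 0, 0, 1, 0, 0, 0.004, 0, 0, 0, 1, 0, 0, 0.003, 0, 0, 0, 1, 0, 0, 0.002, 0, 0, 0, 1, 0, 0, 0.002, 0, 0, 0, 1, 0, 0, 0, 0, 0, 0],
)

```text
clock: 16.4
tcp_pos: [0.3766, 0.3341, 0.0739]
orientation: [0.0, 0.597, 0.802, 0.0]
wrist_force: [-1.4, -1.4, 3.9]
finger_gap: -0.0001
```

Call:
move_arm(
  deltas=[1, 0, 0, 0.001, 0, 0, 0, 1, 0, 0, 0.001, 0, 0, 0, 1, 0, 0, 0, 0, 0, 0],
)

```text
clock: 16.77
tcp_pos: [0.3766, 0.3341, 0.072]
orientation: [0.0, 0.597, 0.802, 0.0]
wrist_force: [-1.5, 0.1, 5.3]
finger_gap: 0.0006
```

Call:
move_arm(
  deltas=[1, 0, 0, 0.001, 0, 0, 0, 1, 0, 0, 0, 0, 0, 0],
)

```text
clock: 17.02
tcp_pos: [0.3767, 0.3341, 0.0719]
orientation: [0.0, 0.597, 0.802, 0.0]
wrist_force: [-3.9, -2.3, 13.1]
finger_gap: -0.0002
```

The button is bottomed: z has stalled at 0.072 and the force has jumped to 13 N. I'll hold briefly, then release straight up.

Call:
move_arm(
  deltas=[1, 0, 0, 0, 0, 0, 0, 1, 0, 0, 0, 0, 0, 0, 1, 0, 0, -0.004, 0, 0, 0, 1, 0, 0, -0.006, 0, 0, 0, 1, 0, 0, -0.01, 0, 0, 0, 1, 0, 0, -0.03, 0, 0, 0, 1, 0, 0, -0.04, 0, 0, 0, 1, -0.02, 0, -0.04, 0, 0, 0, 1, -0.02, 0, 0, 0, 0, 0, 1, 0, 0, 0, 0, 0, 0],
)

```text
clock: 18.27
tcp_pos: [0.3885, 0.2951, 0.2016]
orientation: [0.0, 0.598, 0.802, 0.001]
wrist_force: [0.6, 1.0, -0.0]
finger_gap: -0.0004
```

Run:
```python
from h import *
np.set_printoptions(precision=4,suppress=True)
s=env.get_state();print(s['wrist_force'],s['clock'])
p=cam('wrist','w10'); B=cloud(p,np.ones((384,512),bool)); B=B[(abs(B[:,0]-.377)<.012)&(abs(B[:,1]-.334)<.012)]
print('button z',np.median(B[:,2]))
for n in ['scene','side']:
    q=cam(n,n+'10')
    for r in imaging.cut_out(q,'brake_lever')[:1]:
        P=cloud(q,r['mask']);P=P[(P[:,2]>.1)&(P[:,2]<.135)]
        d=cv2.fitLine(P[:,:2].astype(np.float32),cv2.DIST_HUBER,0,.01,.01).ravel()
        if d[1]<0:d[:2]*=-1
        print(n,r['confidence'],np.median(P,0),np.degrees(np.arctan2(-d[0],d[1])))
    cv2.imwrite(f'pics/{n}10b.png',cv2.resize(q['img'][:,:,::-1],(768,576)))
```

```text
[ 0.5787  1.0225 -0.0144] 18.275
button z 0.0676379659135645
scene 0.85 [ 0.595  -0.0691  0.1154] 16.79136
side 0.69 [ 0.5915 -0.0953  0.113 ] 16.815731
```

View pics/side10b.png

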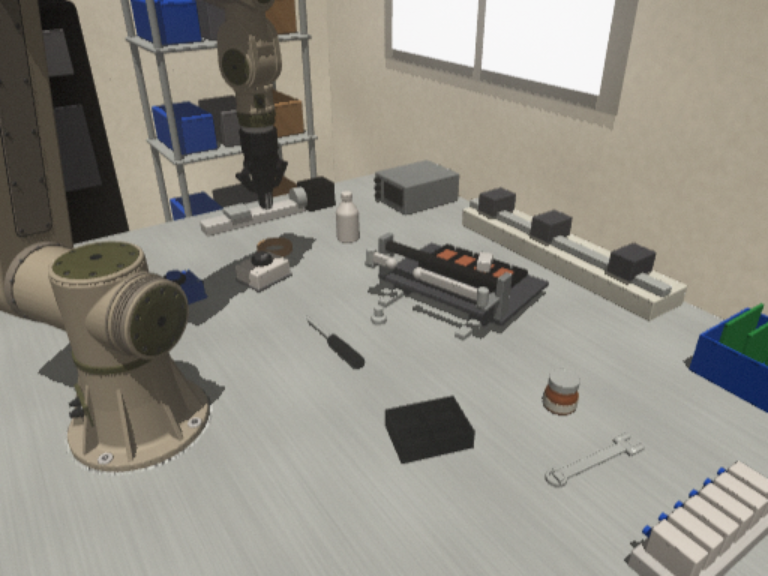

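The side view shows everything unmoved: dowel (378,315), screwdriver (337,343), tray (430,428), with the gripper in free air at (263,170). The lever is out and the button is up.

```bash
python3 -c "
from workcell import order
print(order.hand_in())"
```

```text
the job is handed in; nothing more can be done
None
```

I did the brake check, logged it with the button, and handed the job in at about 18 s; hand-in gives no verdict.

- **Brake lever:** I pressed the longer lever with the back of the shut fingers until it stopped. The fingers stalled while the force rose from about 6 N to a peak of about 13 N. I then eased back to about 10 N and kept it at the stop for about 2 s in all before letting it spring out.
- **Button:** I then pressed the button on the white box down until it bottomed. It had moved about 6 mm and the force jumped to 13 N. I released it straight up.

**Last checks:**
- The lever reads 16.8° in two cameras, against about 16.9° at rest in the same two.
- The button top is back at 0.0676 m (given as 0.067 m), and the gripper is in free air with about 1 N of sensor noise.
- In the side view the loose items and the shorter lever look unmoved.

**One disagreement:** at the stop, the fit from the wrist camera gave only about 10.4° of lever turn, not the nominal 11.5°. Only the ball end was in view. The stall, the force rise and the gap of about 9 mm between ball and bar all fit the stop.

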